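# Hold a sample cell in the inspection light

### The job

Inspect the glass sample cell with the red stopper: while it stands in the rack, press the red stopper down until it is fully home, without forcing it. Then take the cell by its two frosted side faces, never touching its clear windows, and hold it upright in the light path of the inspection bench, centred on the optical axis midway between backlight and lens, its clear windows squarely facing the two. Finish while still holding it motionless there; do not bump the bench, and leave the other two cells and the tools where they are.

Things in the scene. Friction and masses are not known exactly. Their poses are not given: they have to be found in the camera images.
- cell_center (a point): Centre, half-way up, of the 45 mm high glass body of the cell with the RED stopper (about 25 to 50 g). Body 22.5 mm along x, 12.5 mm along y; z up. The two white frosted faces (22.5 x 45 mm) look along +y and -y: grip there, across the 12.5 mm. The clear windows (9 mm wide) are in the two narrow end faces and look along +x and -x: light passes along x; never touch them.
- cell: The same cell: origin at the centre of its underside, same axes. It stands in a rack pocket with the lowest 12 mm inside (1 mm play all round), so 33 mm of the frosted faces stand free above the rack's top. Above the body come a 5 mm high round glass neck and the red stopper.
- cell_windows: The two clear windows of that cell (part of the cell; origin and axes as cell).
- stopper_top (a point): Centre of the flat top of the red stopper's head (11 mm diameter, 8 mm high); it stands 4 to 6 mm higher at first than when home. When home, this point is 35.5 mm above the cell's centre.
- stopper (a joint): How far the red stopper has been pressed into the neck, in m: 0 to 0.002 at first, 0.006 fully home (hard stop, head down on the neck). It slides down against a friction of about 3.5 N and stays where it is left. A push of more than 40 N would crack the cell.
- rack: Dark blue fixed rack block 170 x 56 x 24 mm (x, y, z), origin at the centre of its underside. Three pockets 12 mm deep in a row along its x, at x = -55, 0 and +55 mm, each holding one cell in line with the rack (cell x along rack x); which pocket holds which cell varies.
- cell_b_center (a point): Centre of a second, equal cell with a WHITE stopper already home (same size, in the rack). Leave it alone.
- cell_c_center (a point): Centre of a third, equal cell with a WHITE stopper already home (same size, in the rack). Leave it alone.
- bench_focus (a point): The point on the optical axis midway between backlight and lens, 115 mm above the worktop. Its y axis is the optical axis (level): the front face of the black telecentric lens is 55 mm away towards +y, the lit face of the grey backlight 55 mm away towards -y; z is up. This is where the centre of the cell is to be held.
- bench: Fixed inspection bench, origin on the worktop right below bench_focus, same axes. Aluminium rail 40 mm wide, y = -160 to +225 mm, top 30 mm high. On it the backlight (diameter 50 mm, y = -55 to -150) and lens with red camera (48 mm, y = 55 to 215), barrels up to 140 mm high, in black clamps at y = -105 and 105 up to 153 mm high. The 110 mm gap is open above and at both sides.
- tkey: Loose T-handle hex key with orange handle (85 mm) and a 110 mm blade, lying on the worktop; leave it alone.
- collet: Loose steel collet, 26 mm diameter, 35 mm high, standing on the worktop; leave it alone.
Mind the look-alikes: they are no part of the job. Of the things that look like the rack, the middle-sized one is meant.

How it is judged:
On the way, in this order (a step that is already met when the one before it is completed fails the run):
1. the red stopper is pressed fully home (within 1 mm) while the cell stands in the rack (value of joint stopper above 0.005 m and z of cell_center in the frame of rack below 0.0385 m and angle between cell_center's own z axis and vertical below 0.12 rad), for 0.2 s.
2. the cell is lifted clear of the rack in the gripper (z of cell_center in the frame of rack above 0.05 m and contact force between the fingers and cell_c0 above 2 N and contact force between the fingers and cell_c1 above 2 N and contact force between the fingers and stopper below 0.5 N and contact force between cell and rack below 0.05 N and contact force between cell and bench below 0.05 N), for 0.2 s.
At the end, for the whole second after the job is handed in: Held still by both frosted faces, by the fingers only; cell centre within 6 mm sideways and 8 mm in height of the optical axis, within 12 mm of midway along it; windows within 0.12 rad of facing along the axis, upright within 0.12 rad; stopper home within 1 mm (x of cell_center in the frame of bench_focus between -0.006 and 0.006 m and y of cell_center in the frame of bench_focus between -0.012 and 0.012 m and z of cell_center in the frame of bench_focus between -0.008 and 0.008 m and angle between the x axis of cell_center and the y axis of bench_focus, either way round below 0.12 rad and angle between cell_center's own z axis and vertical below 0.12 rad and contact force between the fingers and cell_c0 above 2 N and contact force between the fingers and cell_c1 above 2 N and contact force between the fingers and stopper below 0.5 N and contact force between cell and rack below 0.05 N and contact force between cell and bench below 0.05 N and linear speed of cell below 0.02 m/s and value of joint stopper above 0.005 m); the arm keeps its last pose, push and grip.
It fails at once if the robot touches a clear window of the cell (contact force between any of the fingers, the arm and cell_windows above 0.3 N).
It fails at once if more than 40 N on the stopper (contact force between anything else and stopper above 40 N).
It fails at once if the inspection bench is bumped by robot or cell (over 2 N) (contact force between any of the fingers, the arm, cell and bench above 2 N).
It fails at once if one of the other cells is disturbed by more than 8 mm (distance of any of cell_b_center, cell_c_center from where it was at the start of the episode above 0.008 m).
It fails at once if the hex key or the collet is moved by more than 20 mm (distance of any of tkey, collet from where it was at the start of the episode above 0.02 m).
It also fails if it takes over 48 s, if anything falls off the work surface, if the arm or the gripper's body presses on something with over 40 N, if the wrist force passes 120 N, or if a joint passes its speed limit or range.

### The arm

A 6-joint arm with a two-finger parallel gripper is mounted at the origin on the work surface. World frame = base frame: x ahead of the robot, y to its left, z up, the work surface at z = 0. Lengths are in m, angles in rad, forces in N, time in s.
With the tool pointing down it reaches from about 0.325 to 0.775 m from the base axis. Payload 9.3 kg.
Tool frame: the origin (TCP) lies at the very end of the fingers, on their centre line; the grasp point (between the pads) lies 19 mm behind it; z points along the fingers, y is the line along which they close (so a half turn about z gives the same grasp; the last joint's range is limited). The gripper opens to 85 mm and grips with 20 to 120 N. Pads are 22 mm wide; open, the fingers measure 114 mm over their backs; the gripper's body (76 mm by 85 mm) begins 54 mm behind the grasp point. The pads swing forward as they close: fully open they stand 13 mm farther back than shut.
Start: joints at [1.014, 0.259, 0.021, 1.334, 0, 1.418], TCP at [0.216, 0.506, 0.231] pointing down, gripper open.
Joint ranges: [-3.04, 3.04], [-0.91, 1.82], [-1.04, 1.36], [-1.92, 1.95], [-1.52, 1.45], [-3.14, 3.14]. Speed limits (rad/s): [2.22, 2.22, 2.79, 3.14, 3.14, 3.14].

### API

Orientations are given as a 3x3 rotation matrix whose columns are the frame's x, y, z axes.
In Python, from plant import ctrl, viewer, masks_of, pinpoint gives the robot as it stands. The module is installed in compiled form; this text tells all that it offers.
- The arm moves only by the tool apply_moves, never from a script. Its argument "targets" is text: rows parted by semicolons, each of 7 numbers parted by spaces: the shift along the world's x, y, z in cm, then the turn, a rotation vector about the world's x, y, z in degrees, then the opening in per cent of the stroke, from 0 (shut) to 100 (fully open). In form: x y z ax ay az jaw; .... A call has 1 to 12 rows; each row is the pose to reach, as a shift and turn from the pose commanded when the call began; what a row does not reach only later rows make up. A row lasts 1/10 s, in which the tool goes at most 50 mm and 8.59 degrees, less where a joint would pass 70% of its speed; a pose out of reach is approached as far as the arm can. A call with a gripper value outside its range is refused whole. The fingers move at their own pace and stop on an object; the grip force is fixed at half the most. Time passes only in rows, so rows that repeat a pose let the fingers close. It gives the time, the measured TCP pose, the force, the opening and the grip force at its end, in the units of the state.
- ctrl.observe(): the state, without advancing time (a new reading comes with each control period).
- viewer.read_camera(name): name is "side" or "top"; returns the picture (384x512x3 uint8, blue, green, red); there is no depth.
- viewer.calibration(name): a dict with "camera_matrix" (3x3 intrinsics, pixels), "T" (4x4, takes a point from camera to world coordinates). Camera axes: x right, y down, z forward; pixel columns grow to the right and rows downward; lengths in m; the calibration is good to about 2 mm. A picture is of the moment at which its call begins. calibration takes no time and is no camera call.
- ctrl.hand_in(): hands the job in; it is judged then, once.
Trained networks look in the newest picture that a camera, given by its name, has taken for a name from the list of things; names that differ only in an ending like _2 or _b are one class to them, and where a whole thing is asked for, a point or a joint stands for the part that bears it (a point fixed in the world has none). Each returns a list of dicts, best first, with "conf" (0 to 1); they miss things now and then, are a little off and sometimes report something else, mostly with a low value. They report only what shows in the picture. A call takes as long as a camera call. They do not tell look-alikes from the thing itself.
- masks_of(camera, name): "pixels" (384x512 bool, what is visible of it) and "bbox" ([left, top, right, bottom] in pixels, round what is visible of it).
- pinpoint(camera, name): "pixel" ([row, column] in pixels: a listed point, or the origin of a listed thing).
The state is a dict: "clock": time; "q": joint angles; "qd": joint speeds; "tau": joint torques, N m; "eef_pos": TCP position; "orientation": TCP orientation; "force": force on the tool from outside, world axes, zero at the start; "moment": the same for the moment, N m; "opening": finger opening in m; "finger_force": force on a finger pad.
Only numpy, scipy, OpenCV 4.12 (cv2) and the standard library are available. Lean on these libraries where they do the work, as an engineer would, in place of code of your own. Each camera call takes 0.05 s, during which the arm holds its last target. There are 200 camera calls.

## Working session

There is one attempt and no reset: what is moved stays moved. The work goes in short steps, Python scripts to look and compute and a tool call to move; the robot and the scene stay as the last step left them, time stands still between calls to the robot, and variables do not carry over. Pictures are saved under pics/ and viewed, at most 10 in all, crops included, and the job is handed in when it is done.

Besides the shell and the picture viewer there is one more tool, called as name(argument=value, ...) on one line, values as JSON. apply_moves: Moves the arm, as the interface text tells. Its arguments: {"type":"object","properties":{"targets":{"type":"string"}},"required":["targets"]}

```bash
mkdir -p pics
cat > h.py <<'E'
import numpy as np, cv2
from plant import ctrl, viewer, masks_of, pinpoint
def cal(n):
    c=viewer.calibration(n); return np.array(c["camera_matrix"]),np.array(c["T"])
def ray(n,rc):
    K,T=cal(n); d=T[:3,:3]@np.linalg.inv(K)@[rc[1],rc[0],1]; return T[:3,3],d/np.linalg.norm(d)
def atz(n,rc,z):
    o,d=ray(n,rc); return o+d*(z-o[2])/d[2]
def proj(n,p):
    K,T=cal(n); q=K@(T[:3,:3].T@(np.array(p)-T[:3,3])); return q[1]/q[2],q[0]/q[2]
def tri(a,b):
    (o1,d1),(o2,d2)=ray("top",a),ray("side",b)
    s=np.linalg.lstsq(np.c_[d1,-d2],o2-o1,rcond=None)[0]
    p,q=o1+s[0]*d1,o2+s[1]*d2
    return (p+q)/2,np.linalg.norm(p-q)
E
python3 - <<'E'
from h import *
np.set_printoptions(precision=4,suppress=True)
for n in("top","side"):
    im=viewer.read_camera(n); cv2.imwrite(f"pics/{n}0.png",cv2.resize(im,(800,600)))
    print(n,cal(n)[1][:3].tolist(),cal(n)[0][0])
    for t in("cell_center","stopper_top","rack","bench_focus","bench","cell_b_center"):
        print(t,[(np.round(d["pixel"],1).tolist(),round(d["conf"],2)) for d in pinpoint(n,t)])
s=ctrl.observe();print(s["clock"],s["eef_pos"],s["orientation"],s["opening"],s["force"])
E
```

```text
top [[-0.0025250309621442616, -0.9973483139377869, 0.07273214491608038, 0.5188340593723849], [-0.9999911918712423, 0.0027621777087539607, 0.0031601509833233932, -0.10541846558649523], [-0.0033526703644034817, -0.07272352480290518, -0.9973465037496592, 0.9669497447109384]] [421.8251   0.     254.3838]
cell_center [([231.9, 313.0], 0.47)]
stopper_top [([229.2, 315.3], 0.58)]
rack [([209.0, 312.6], 0.82), ([214.1, 256.9], 0.72), ([226.9, 400.8], 0.65)]
bench_focus [([219.6, 106.0], 0.73), ([223.4, 127.7], 0.55)]
bench [([222.9, 125.1], 0.58)]
cell_b_center [([183.2, 316.8], 0.61)]
side [[0.9226424373241595, -0.29797328728891237, 0.24483229548156832, 0.38721140270844573], [-0.3854965036236014, -0.6942892079820979, 0.6077457868003446, -0.5505832135437344], [-0.011107589410548178, -0.6551140478892439, -0.7554483474835697, 0.6448271070669096]] [348.2868   0.     255.1784]
cell_center [([262.6, 248.5], 0.71), ([105.6, 196.0], 0.29)]
stopper_top [([255.1, 249.6], 0.59)]
rack [([263.5, 275.2], 0.95), ([371.3, 299.2], 0.59), ([222.4, 244.2], 0.58)]
bench_focus [([109.6, 191.9], 0.96)]
bench [([138.3, 203.3], 0.9)]
cell_b_center [([249.9, 304.0], 0.52)]
0.7 [0.2161 0.5058 0.2313] [[-0.9196  0.3929  0.0001]
 [ 0.3929  0.9196  0.    ]
 [-0.      0.0001 -1.    ]] 0.08537742206743097 [-0.9156  0.148   0.0844]
```

View pics/top0.png

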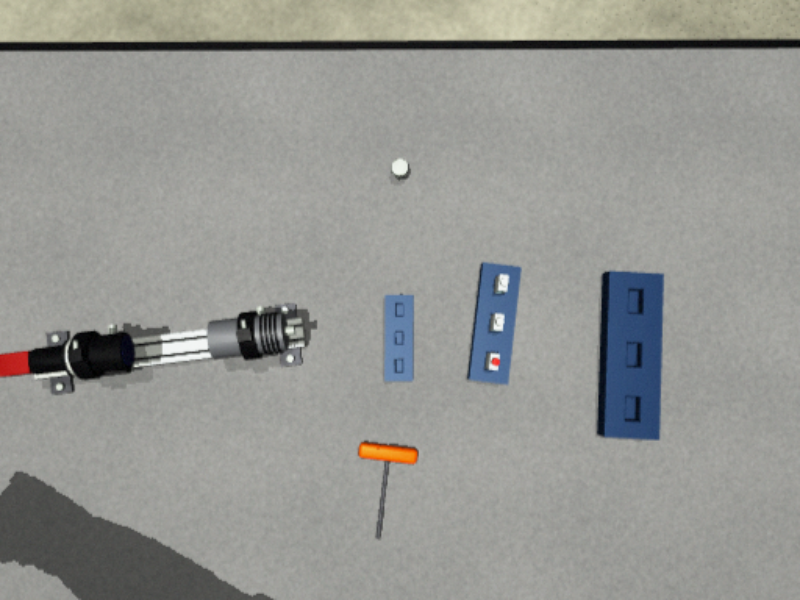

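View pics/side0.png

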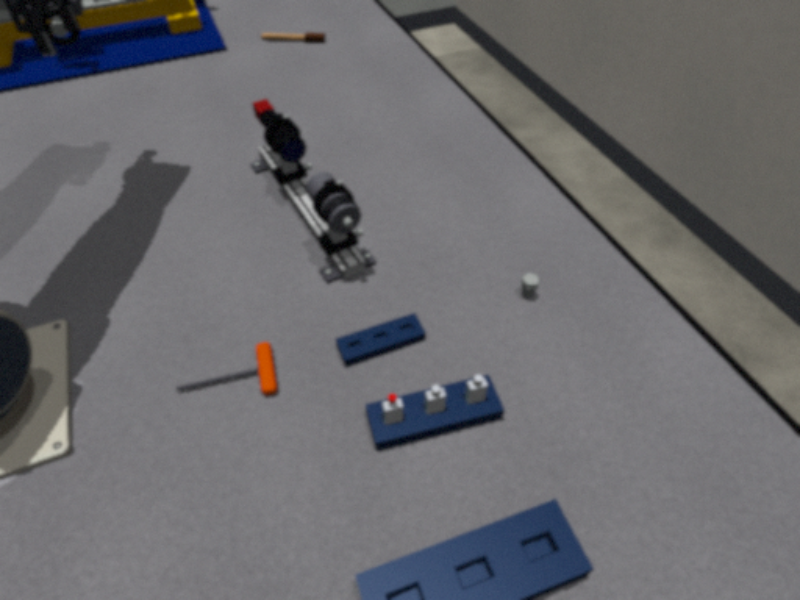

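Top view (800x600 scale): three rack look-alikes, small empty at (398,338), middle with three cells at (494,323), and large empty at (630,355). The middle-sized one is meant, and it holds the red stopper at (495,362). The bench lies along y, left of the racks, with the gap at about (172,345). I'll confirm in one crop and measure.

Run:
```python
from h import *
np.set_printoptions(precision=4,suppress=True)
t=viewer.read_camera("top");s=viewer.read_camera("side")
a=cv2.resize(t[160:250,245:435],(800,380),interpolation=cv2.INTER_CUBIC)
b=cv2.resize(s[230:290,225:335],(400,218),interpolation=cv2.INTER_CUBIC)
c=cv2.resize(t[190:260,0:220],(400,127),interpolation=cv2.INTER_CUBIC)
o=np.zeros((600,800,3),np.uint8);o[:380]=a;o[380:598,:400]=b;o[380:507,400:]=c
cv2.imwrite("pics/crop.png",o)
# rack outline by colour + cells filled -> rect corners at z=.024
P=[]
for n,im,(r0,r1,c0,c1) in(("top",t,(165,250,295,338)),):
    hsv=cv2.cvtColor(im,cv2.COLOR_BGR2HSV); m=((hsv[...,0]>95)&(hsv[...,0]<130)&(hsv[...,1]>100)).astype(np.uint8)
    z=np.zeros_like(m);z[r0:r1,c0:c1]=m[r0:r1,c0:c1]
    pts=np.argwhere(z); w=np.array([atz(n,p,.024)[:2] for p in pts]).astype(np.float32)
    print("rack rect",cv2.minAreaRect(w), cv2.boxPoints(cv2.minAreaRect(w)))
# red stopper
for n,im,box in(("top",t,(215,245,300,335)),("side",s,(240,275,235,270))):
    r=im.astype(int); m=(r[...,2]>130)&(r[...,2]>1.6*r[...,1])&(r[...,2]>1.6*r[...,0])
    z=np.zeros_like(m);q=box;z[q[0]:q[1],q[2]:q[3]]=m[q[0]:q[1],q[2]:q[3]]
    p=np.argwhere(z).mean(0);P.append(p);print(n,"red",p,z.sum())
print("red tri",tri(*P))
for nm in("stopper_top","cell_center","bench_focus","bench","rack"):
    A=pinpoint("top",nm);B=pinpoint("side",nm)
    for x in A:
        for y in B:
            p,e=tri(x["pixel"],y["pixel"])
            if e<.012: print(nm,x["pixel"],y["pixel"],p,e)
# bench mask
for n in("top","side"):
    for d in masks_of(n,"bench")[:2]: print(n,d["conf"],d["bbox"],cv2.fitLine(np.argwhere(d["pixels"])[:,::-1].astype(np.float32),2,0,.01,.01).ravel())
```

```text
rack rect ((0.5560910105705261, -0.2399977445602417), (0.05699322000145912, 0.16742345690727234), 82.65298461914062) [[ 0.4694 -0.2576]
 [ 0.6355 -0.279 ]
 [ 0.6428 -0.2224]
 [ 0.4767 -0.201 ]]
top red [231. 317.] 21
side red [253.96 250.4 ] 25
red tri (array([ 0.5021, -0.2346,  0.0734]), np.float64(0.0010962749234600857))
stopper_top [229.8, 314.5] [254.4, 248.4] [ 0.5022 -0.2298  0.0648] 0.003597473887269489
cell_center [230.3, 311.4] [263.9, 245.1] [ 0.498  -0.2274  0.0278] 0.008886147901986165
bench_focus [219.2, 107.9] [108.1, 193.4] [0.5244 0.1955 0.1098] 0.005782317471600448
bench [220.9, 126.3] [140.5, 202.4] [0.5268 0.1887 0.0052] 0.005274094400107551
rack [208.2, 313.8] [267.1, 278.8] [ 0.5567 -0.241  -0.0064] 0.009308467686429633
rack [228.3, 399.5] [267.1, 278.8] [ 0.5039 -0.3544  0.2271] 0.010544346921935328
rack [228.3, 399.5] [371.9, 301.5] [ 0.5088 -0.4358 -0.0035] 0.006544856766623685
rack [214.5, 255.5] [223.8, 246.4] [ 0.5406 -0.1055 -0.0187] 0.004539759255014909
top 0.6 [0.0, 194.3, 198.9, 252.1] [  0.9928  -0.1198 102.0473 222.7   ]
side 0.82 [161.9, 63.3, 240.2, 178.9] [  0.5162   0.8565 200.027  124.3272]
```

View pics/crop.png

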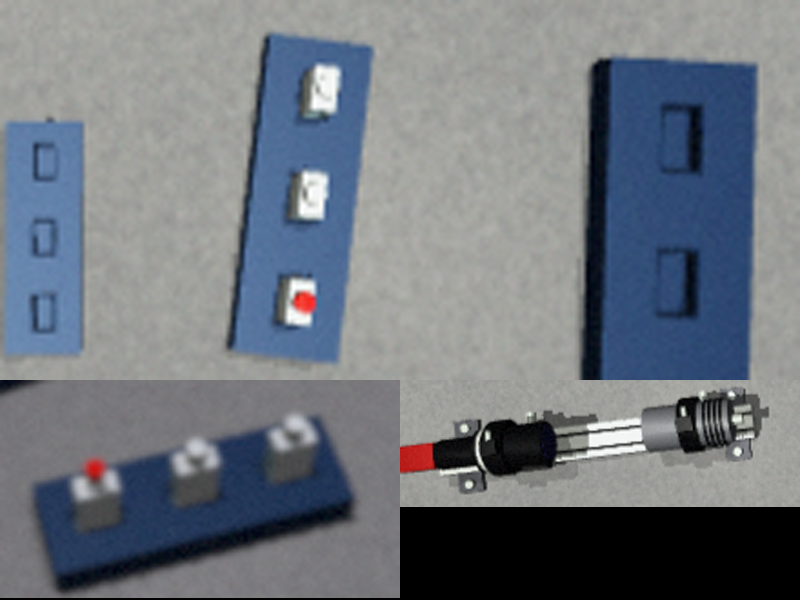

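The crop confirms it: the middle rack holds the cells, and the red stopper stands visibly higher, in the rack's low-x pocket. Moving above it with the jaws shut.

apply_moves(targets="28.6 -74 0 0 0 15.8 0;28.6 -74 0 0 0 15.8 0;28.6 -74 0 0 0 15.8 0;28.6 -74 0 0 0 15.8 0;28.6 -74 0 0 0 15.8 0;28.6 -74 0 0 0 15.8 0;28.6 -74 0 0 0 15.8 0;28.6 -74 0 0 0 15.8 0;28.6 -74 0 0 0 15.8 0;28.6 -74 0 0 0 15.8 0;28.6 -74 0 0 0 15.8 0;28.6 -74 0 0 0 15.8 0")

```text
clock: 2.6
eef_pos: [0.4321, -0.0545, 0.2316]
orientation: [[-0.992, 0.128, 0.001], [0.128, 0.992, -0.0], [-0.001, -0.0, -1.0]]
force: [1.4, 1.0, 0.9]
opening: 0.0002
finger_force: 0.0
```

apply_moves(targets="0 0 0 0 0 0 0;0 0 0 0 0 0 0")

```text
clock: 2.8
eef_pos: [0.4318, -0.0533, 0.2309]
orientation: [[-0.991, 0.131, -0.001], [0.131, 0.991, 0.0], [0.001, 0.0, -1.0]]
force: [-0.2, 1.6, -0.4]
opening: -0.0002
finger_force: 0.0
```

apply_moves(targets="7 -18.1 -3 0 0 0 0;7 -18.1 -6 0 0 0 0;7 -18.1 -9 0 0 0 0;7 -18.1 -11 0 0 0 0;7 -18.1 -13.6 0 0 0 0;7 -18.1 -13.6 0 0 0 0;7 -18.1 -13.6 0 0 0 0;7 -18.1 -13.6 0 0 0 0")

```text
clock: 3.6
eef_pos: [0.5025, -0.2321, 0.0972]
orientation: [[-0.992, 0.126, 0.002], [0.126, 0.992, -0.001], [-0.002, -0.001, -1.0]]
force: [0.4, -0.3, 0.1]
opening: -0.0002
finger_force: 0.0
```

Run:
```python
from h import *
np.set_printoptions(precision=4,suppress=True)
st=ctrl.observe();print(st["eef_pos"],st["force"])
s=viewer.read_camera("side");t=viewer.read_camera("top")
r=int(proj("side",st["eef_pos"])[0]);c=int(proj("side",st["eef_pos"])[1]);print(r,c)
a=cv2.resize(s[r-40:r+40,c-53:c+53],(530,400),interpolation=cv2.INTER_CUBIC)
# bench overlay with guess
p0=np.array([.5244,.1955,0]);yaw=np.radians(98.9)
t=cv2.resize(t,None,fx=4,fy=4,interpolation=cv2.INTER_CUBIC)
uy=np.array([np.cos(yaw),np.sin(yaw),0]);ux=np.array([uy[1],-uy[0],0])
for y0,y1,R in((-150,-55,25),(55,160,24)):
  for y in(y0,y1):
    q=[proj("top",p0+uy*y/1e3+R/1e3*(np.cos(k)*ux+np.sin(k)*np.array([0,0,1]))+[0,0,.115]) for k in np.linspace(0,2*np.pi,24)]
    cv2.polylines(t,[np.int32([(int(4*b),int(4*a_)) for a_,b in q])],True,(0,255,0),1)
for x in(-.02,.02):
    q=[proj("top",p0+uy*y+ux*x+[0,0,.03]) for y in(-.16,.225)]
    cv2.line(t,*[tuple(int(4*v) for v in k[::-1]) for k in q],(0,255,255),1)
o=np.zeros((600,800,3),np.uint8);o[:240]=t[780:1020,0:800];o[240:600,:530]=a[:360]
cv2.imwrite("pics/c2.png",o)
```

```text
[ 0.5025 -0.2321  0.0972] [ 0.4365 -0.3395  0.1273]
246 249
```

View pics/c2.png

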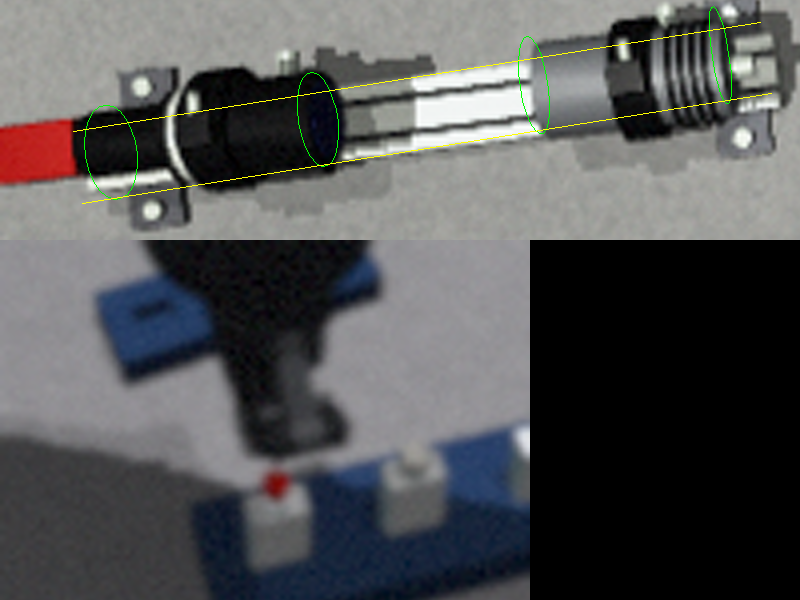

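In c2, the shut fingertip at about (295,450) sits somewhat right of the stopper at (277,485). The bench overlay is slightly off in yaw and along the axis. I'll check both with model overlays.

```bash
cat > b.py <<'E'
from h import *
np.set_printoptions(precision=4,suppress=True)
def draw(im,n,f,r0,c0,pts,col,closed=True):
    q=[proj(n,p) for p in pts]
    cv2.polylines(im,[np.int32([((b+.5-c0)*f,(a+.5-r0)*f) for a,b in q])],closed,col,1)
E
python3 - <<'E'
from b import *
s=viewer.read_camera("side");t=viewer.read_camera("top")
st=ctrl.observe();p,R=np.array(st["eef_pos"]),np.array(st["orientation"]);print(p)
a=cv2.resize(s[215:285,200:300],(500,350),interpolation=cv2.INTER_CUBIC)
for z in(0,-.02):
    draw(a,"side",5,215,200,[p+R@[x,y,z] for x,y in((-.011,-.0145),(.011,-.0145),(.011,.0145),(-.011,.0145))],(0,255,0))
th=np.linspace(0,6.28,16)
draw(a,"side",5,215,200,[[.5018+.0055*np.cos(k),-.2338+.0055*np.sin(k),.0755] for k in th],(255,255,0))
# bench segments
for n,im in(("top",t),("side",s)):
    g=cv2.cvtColor(im,cv2.COLOR_BGR2GRAY)
    L=cv2.createLineSegmentDetector().detect(g)[0][:,0]
    for l in L:
        if n=="top" and not(max(l[0],l[2])<200 and 190<l[1]<255): continue
        if n=="side" and not(160<l[0]<245 and 60<l[1]<185): continue
        if np.hypot(l[2]-l[0],l[3]-l[1])<14: continue
        A,B=[atz(n,(l[i+1],l[i]),.03)[:2] for i in(0,2)]
        d=B-A; print(n,l,"yaw@.03 %.1f"%(np.degrees(np.arctan2(d[1],d[0]))%180))
b=cv2.resize(t[195:255,60:160],(800,480)[:2],interpolation=cv2.INTER_CUBIC)[:240]
o=np.zeros((600,800,3),np.uint8)
b=cv2.resize(t[200:240,70:150],(500,250),interpolation=cv2.INTER_CUBIC)
o[:250,:500]=b;o[250:,:500]=a
cv2.imwrite("pics/c3.png",o)
E
```

```text
[ 0.5024 -0.2327  0.0971]
top [ 40.7415 236.6993   0.5366 241.06  ] yaw@.03 96.0
top [ 47.2569 239.6504  42.4758 224.581 ] yaw@.03 19.4
top [ 39.9545 219.4407  41.543  235.6575] yaw@.03 7.6
top [ 23.1213 241.8379  41.8119 239.9878] yaw@.03 95.5
top [129.4828 210.2281  85.6428 215.7657] yaw@.03 97.1
top [162.054  201.8726 162.256  216.8699] yaw@.03 1.5
top [  0.5189 226.2438  39.4303 219.7043] yaw@.03 99.4
top [104.403  225.8623 131.8168 222.631 ] yaw@.03 96.6
top [105.5998 216.6526 131.7962 213.6808] yaw@.03 96.3
top [129.4832 216.5029 105.4816 219.4612] yaw@.03 96.9
top [131.971  225.1124 105.5182 228.5546] yaw@.03 97.3
top [ 64.0791 213.9477  79.4819 211.2309] yaw@.03 99.9
top [ 86.8636 234.2896 133.125  228.1251] yaw@.03 97.4
top [181.2029 221.952  178.9087 201.9284] yaw@.03 7.1
top [ 81.9645 237.3331  49.0131 243.7731] yaw@.03 100.9
top [179.3763 225.6312 157.7615 230.1275] yaw@.03 101.6
top [152.8188 225.6626 150.2148 204.4253] yaw@.03 7.9
top [134.3896 204.4938 149.4691 202.6402] yaw@.03 96.9
top [153.0477 227.6092 122.9737 232.1149] yaw@.03 98.4
top [133.094  222.2181 150.5308
[... 335 characters left out ...]
  69.1268] yaw@.03 97.6
side [164.7894  94.1173 172.8339 107.056 ] yaw@.03 95.1
side [209.5707 162.9624 193.616  143.7555] yaw@.03 101.1
side [196.7421 111.5107 180.3882 117.4759] yaw@.03 9.3
side [166.1481  63.8904 137.1115  35.4083] yaw@.03 102.0
side [193.4381 143.3593 183.7867 128.5073] yaw@.03 96.1
side [193.1564  78.078  175.2911  66.124 ] yaw@.03 109.9
side [228.7953  85.1061 211.6647  80.0936] yaw@.03 129.5
side [211.3924  81.0722 189.157   57.077 ] yaw@.03 97.8
side [222.8917 176.604  248.2397 182.6436] yaw@.03 139.1
side [200.5562  83.2825 207.7256 143.322 ] yaw@.03 76.9
side [201.9636 123.2567 200.2526 108.1672] yaw@.03 77.1
side [243.111  160.5591 257.0295 157.6024] yaw@.03 173.7
```

View pics/c3.png

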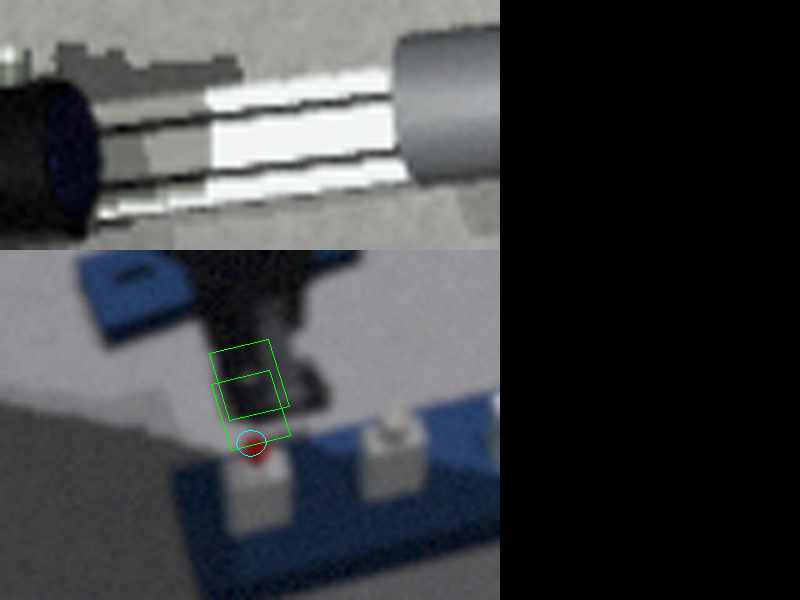

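The fingertip base lines up with the stopper apart from a dark patch on the right, likely shadow. The bench yaw from the segments is about 97°. Pressing gently now, watching force and height.

apply_moves(targets="-0.05 -0.1 -0.5 0 0 0 0;-0.05 -0.1 -1 0 0 0 0;-0.05 -0.1 -1.5 0 0 0 0;-0.05 -0.1 -1.7 0 0 0 0;-0.05 -0.1 -1.8 0 0 0 0;-0.05 -0.1 -1.9 0 0 0 0;-0.05 -0.1 -2 0 0 0 0;-0.05 -0.1 -2.1 0 0 0 0;-0.05 -0.1 -2.1 0 0 0 0")

```text
clock: 4.7
eef_pos: [0.5013, -0.2343, 0.0743]
orientation: [[-0.992, 0.128, 0.0], [0.128, 0.992, -0.0], [-0.0, -0.0, -1.0]]
force: [-0.7, 0.3, 0.5]
opening: 0.0
finger_force: 0.0
```

apply_moves(targets="0 0 -0.05 0 0 0 0;0 0 -0.1 0 0 0 0;0 0 -0.15 0 0 0 0;0 0 -0.2 0 0 0 0;0 0 -0.2 0 0 0 0")

```text
clock: 5.2
eef_pos: [0.5013, -0.2343, 0.0723]
orientation: [[-0.992, 0.128, 0.0], [0.128, 0.992, -0.0], [-0.0, -0.0, -1.0]]
force: [1.2, -0.3, 3.8]
opening: -0.0003
finger_force: 1.5
```

apply_moves(targets="0 0 -0.05 0 0 0 0;0 0 -0.1 0 0 0 0;0 0 -0.1 0 0 0 0")

```text
clock: 5.5
eef_pos: [0.5013, -0.2343, 0.0712]
orientation: [[-0.992, 0.128, 0.0], [0.128, 0.992, -0.0], [-0.0, -0.0, -1.0]]
force: [0.1, -1.0, 2.8]
opening: 0.0001
finger_force: 1.3
```

Sliding at about 3.5 N, as expected. On to the stop.

apply_moves(targets="0 0 -0.05 0 0 0 0;0 0 -0.1 0 0 0 0;0 0 -0.1 0 0 0 0")

```text
clock: 5.8
eef_pos: [0.5013, -0.2342, 0.0702]
orientation: [[-0.992, 0.128, -0.0], [0.128, 0.992, 0.0], [0.0, 0.0, -1.0]]
force: [1.0, 0.3, 2.9]
opening: -0.0002
finger_force: 1.2
```

apply_moves(targets="0 0 -0.03 0 0 0 0;0 0 -0.05 0 0 0 0;0 0 -0.05 0 0 0 0")

```text
clock: 6.1
eef_pos: [0.5014, -0.2343, 0.07]
orientation: [[-0.992, 0.128, 0.0], [0.128, 0.992, -0.0], [-0.0, -0.0, -1.0]]
force: [-0.5, 0.7, 5.6]
opening: -0.0001
finger_force: 2.7
```

apply_moves(targets="0 0 -0.03 0 0 0 0;0 0 -0.03 0 0 0 0;0 0 -0.03 0 0 0 0")

```text
clock: 6.4
eef_pos: [0.5015, -0.2344, 0.07]
orientation: [[-0.992, 0.128, 0.001], [0.128, 0.992, -0.001], [-0.001, -0.0, -1.0]]
force: [-1.6, -0.0, 8.9]
opening: 0.0
finger_force: 3.8
```

apply_moves(targets="0 0 1 0 0 0 0;0 0 3 0 0 0 0;0 0 5 0 0 0 60;0 0 5 0 0 0 60;0 0 5 0 0 0 60;0 0 5 0 0 0 60;0 0 3 0 0 0 60;0 0 0 0 0 0 60;0 0 -2 0 0 0 60;0 0 -3.5 0 0 0 60;0 0 -3.9 0 0 0 60;0 0 -3.9 0 0 0 60")

```text
clock: 7.6
eef_pos: [0.5007, -0.2339, 0.0296]
orientation: [[-0.992, 0.128, -0.002], [0.128, 0.992, 0.001], [0.002, 0.001, -1.0]]
force: [-0.3, 0.1, 1.3]
opening: 0.0516
finger_force: 0.0
```

Run:
```python
from b import *
s=viewer.read_camera("side");t=viewer.read_camera("top")
st=ctrl.observe();print(st["eef_pos"],st["force"],st["opening"])
a=cv2.resize(s[215:285,200:314],(800,491),interpolation=cv2.INTER_CUBIC)
cv2.imwrite("pics/c4.png",a)
```

```text
[ 0.5015 -0.2344  0.0309] [-0.1065  0.7367  0.389 ] 0.05129298326694101
```

View pics/c4.png

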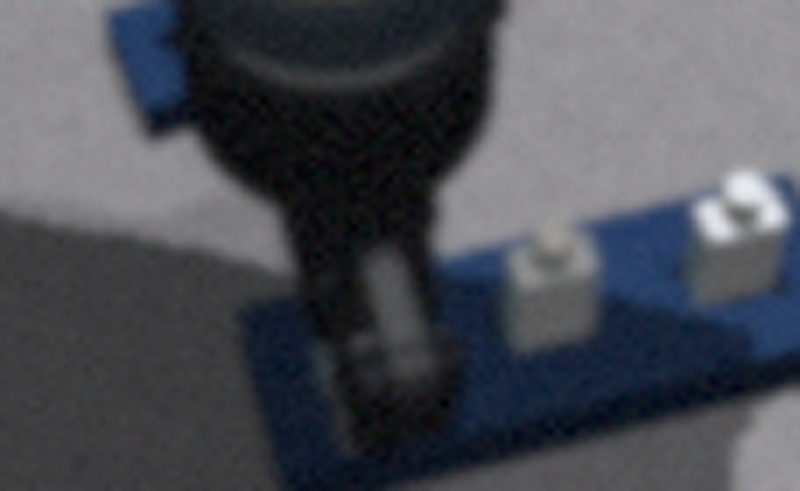

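The near finger stands in front of the cell, with slivers of white at its left edge (335,390), and no contact. Closing.

apply_moves(targets="0 0 0 0 0 0 0;0 0 0 0 0 0 0;0 0 0 0 0 0 0;0 0 0 0 0 0 0;0 0 0 0 0 0 0;0 0 0 0 0 0 0")

```text
clock: 8.3
eef_pos: [0.5015, -0.2348, 0.031]
orientation: [[-0.992, 0.128, 0.001], [0.128, 0.992, -0.001], [-0.001, -0.001, -1.0]]
force: [-2.3, -3.6, 6.1]
opening: 0.0112
finger_force: 60.8
```

apply_moves(targets="0 0 0.5 0 0 0 0;0 0 1 0 0 0 0;0 0 1.5 0 0 0 0;0 0 2 0 0 0 0;0 0 3 0 0 0 0;0 0 5 0 0 0 0;0 0 8 0 0 0 0;0 0 11 0 0 0 0;0 0 15 0 0 0 0;0 0 18 0 0 0 0;0 0 18 0 0 0 0;0 0 18 0 0 0 0")

```text
clock: 9.5
eef_pos: [0.5014, -0.234, 0.2112]
orientation: [[-0.992, 0.127, 0.001], [0.127, 0.992, -0.0], [-0.001, -0.0, -1.0]]
force: [-0.1, 0.5, -0.4]
opening: 0.0113
finger_force: 60.0
```

Run:
```python
from b import *
s=viewer.read_camera("side");t=viewer.read_camera("top")
st=ctrl.observe();p,R=np.array(st["eef_pos"]),np.array(st["orientation"]);print(p,st["force"],st["opening"],st["finger_force"])
r,c=map(int,proj("side",p))
r0,c0=r-50,c-50
a=cv2.resize(s[r0:r0+90,c0:c0+100],(500,450),interpolation=cv2.INTER_CUBIC)
# expected cell box: centre 3.5 mm above TCP at grasp (.0345-.031)
for z in(-.0225,.0225): draw(a,"side",5,r0,c0,[p+[0,0,.0035+z]+R@[x,y,0] for x,y in((-.01125,-.00625),(.01125,-.00625),(.01125,.00625),(-.01125,.00625))],(0,255,0))
o=np.zeros((600,800,3),np.uint8);o[:450,:500]=a
# bench overlay, yaw 97
f=6.25;t2=cv2.resize(t[200:240,70:150],(500,250),interpolation=cv2.INTER_CUBIC);th=np.linspace(0,6.28,24)
yaw=np.radians(97);uy=np.array([np.cos(yaw),np.sin(yaw),0]);ux=np.array([uy[1],-uy[0],0]);F=np.array([.5235,.192,.115])
for y,Rr in((-.055,.025),(.055,.024)): draw(t2,"top",f,200,70,[F+uy*y+Rr*(np.cos(k)*ux+[0,0,np.sin(k)]) for k in th],(0,255,0))
for x in(-.02,.02): draw(t2,"top",f,200,70,[F+uy*y+ux*x-[0,0,.085] for y in(-.1,.1)],(0,200,255),False)
s2=cv2.resize(s[70:170,160:240],(300,375),interpolation=cv2.INTER_CUBIC)
for y,Rr in((-.055,.025),(.055,.024)): draw(s2,"side",3.75,70,160,[F+uy*y+Rr*(np.cos(k)*ux+[0,0,np.sin(k)]) for k in th],(0,255,0))
for x in(-.02,.02): draw(s2,"side",3.75,70,160,[F+uy*y+ux*x-[0,0,.085] for y in(-.16,.2)],(0,200,255),False)
o[:375,500:]=s2;o[350:600,:500]=t2
cv2.imwrite("pics/c5.png",o)
for n in("top","side"):print(n,pinpoint(n,"bench_focus"))
```

```text
[ 0.5008 -0.2338  0.2096] [ 0.3307 -0.4779  0.0961] 0.01128201362992027 60.0092750787735
top [{'pixel': [221.1, 107.6], 'conf': 0.66}]
side [{'pixel': [109.8, 193.3], 'conf': 0.71}]
```

View pics/c5.png

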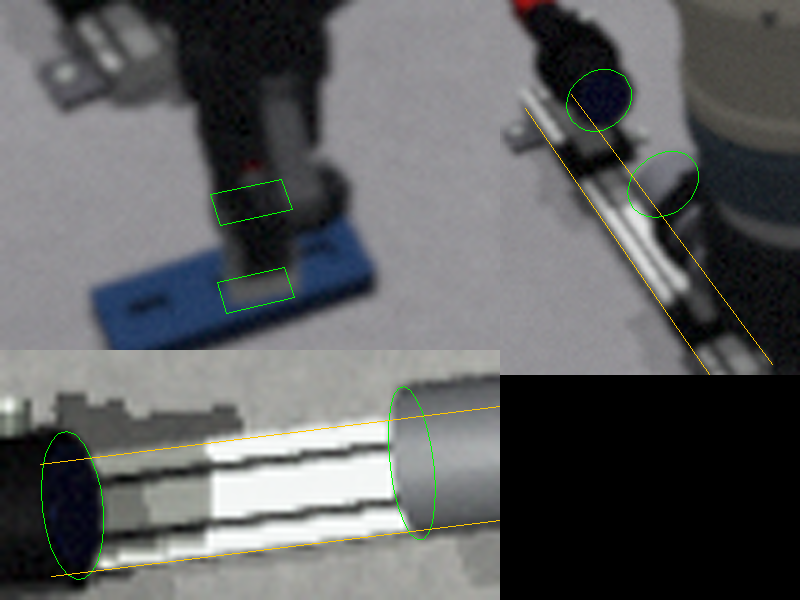

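The cell is in the grip: body bottom at (258,290), red stopper at (255,165). The bench model (yaw 97°, focus at 0.5235, 0.192) lies on the rail and lens face in both views. Carrying it high over the bench.

apply_moves(targets="0.1 3 0 0 0 -6 0;0.4 7 0 0 0 -14 0;0.7 11 0 0 0 -22 0;0.9 15 0 0 0 -29 0;1.1 19 0 0 0 -36 0;1.3 23 0 0 0 -43 0;1.5 27 0 0 0 -50 0;1.7 31 0 0 0 -57 0;1.9 35 0 0 0 -64 0;2.1 39 0 0 0 -70 0;2.2 42.7 0 0 0 -75.7 0;2.2 42.7 0 0 0 -75.7 0")

```text
clock: 10.9
eef_pos: [0.5226, 0.1964, 0.2093]
orientation: [[-0.122, 0.993, -0.002], [0.993, 0.122, 0.001], [0.001, -0.002, -1.0]]
force: [0.6, -0.5, -1.1]
opening: 0.0113
finger_force: 60.0
```

apply_moves(targets="0 0 0 0 0 0 0;0 0 0 0 0 0 0")

```text
clock: 11.1
eef_pos: [0.5231, 0.1921, 0.2099]
orientation: [[-0.122, 0.993, -0.001], [0.993, 0.122, -0.0], [-0.0, -0.001, -1.0]]
force: [-0.4, 0.1, 0.2]
opening: 0.0111
finger_force: 60.0
```

apply_moves(targets="0 0 -2 0 0 0 0;0 0 -4 0 0 0 0;0 0 -6 0 0 0 0;0 0 -7.5 0 0 0 0;0 0 -9 0 0 0 0;0 0 -9.8 0 0 0 0;0 0 -9.8 0 0 0 0;0 0 -9.8 0 0 0 0;0 0 -9.8 0 0 0 0;0 0 -9.8 0 0 0 0")

```text
clock: 12.1
eef_pos: [0.5236, 0.1928, 0.1132]
orientation: [[-0.121, 0.993, 0.001], [0.993, 0.121, 0.0], [0.0, 0.001, -1.0]]
force: [-0.0, -0.7, -0.8]
opening: 0.0115
finger_force: 60.0
```

Run:
```python
from b import *
s=viewer.read_camera("side");t=viewer.read_camera("top")
st=ctrl.observe();p,R=np.array(st["eef_pos"]),np.array(st["orientation"]);print(p,st["force"],st["opening"],st["finger_force"])
o=np.zeros((600,800,3),np.uint8)
a=cv2.resize(s[60:180,150:250],(500,600),interpolation=cv2.INTER_CUBIC)
for z in(-.0225,.0225): draw(a,"side",5,60,150,[p+[0,0,.0035+z]+R@[x,y,0] for x,y in((-.01125,-.00625),(.01125,-.00625),(.01125,.00625),(-.01125,.00625))],(0,255,0))
yaw=np.radians(97);uy=np.array([np.cos(yaw),np.sin(yaw),0]);ux=np.array([uy[1],-uy[0],0]);F=np.array([.5235,.192,.115]);th=np.linspace(0,6.28,24)
for y,Rr in((-.055,.025),(.055,.024),(-.15,.025)): draw(a,"side",5,60,150,[F+uy*y+Rr*(np.cos(k)*ux+[0,0,np.sin(k)]) for k in th],(0,200,255))
o[:,:500]=a;o[:240,500:]=cv2.resize(t[190:250,70:145],(300,240))
cv2.imwrite("pics/c6.png",o)
for n in("side","top"):print([(n,k,[(np.round(d["pixel"],1).tolist(),round(d["conf"],2)) for d in pinpoint(n,k)]) for k in("cell_center","stopper_top","bench_focus")], proj(n,p+[0,0,.0035]),proj(n,F))
```

```text
[0.5235 0.1928 0.113 ] [ 0.3975 -0.2464  0.0628] 0.011254995815699508 59.955870509147644
[('side', 'cell_center', [([116.1, 198.5], 0.65), ([104.5, 192.6], 0.56)]), ('side', 'stopper_top', []), ('side', 'bench_focus', [([107.5, 193.8], 0.56)])] (np.float64(106.54912929238067), np.float64(194.14317477770086)) (np.float64(107.20413754656705), np.float64(194.31857411345305))
[('top', 'cell_center', [([221.4, 106.6], 0.49)]), ('top', 'stopper_top', []), ('top', 'bench_focus', [([220.8, 105.0], 0.87)])] (np.float64(220.9961004856731), np.float64(107.70813355496895)) (np.float64(220.9937527797631), np.float64(108.36474723479883))
```

View pics/c6.png

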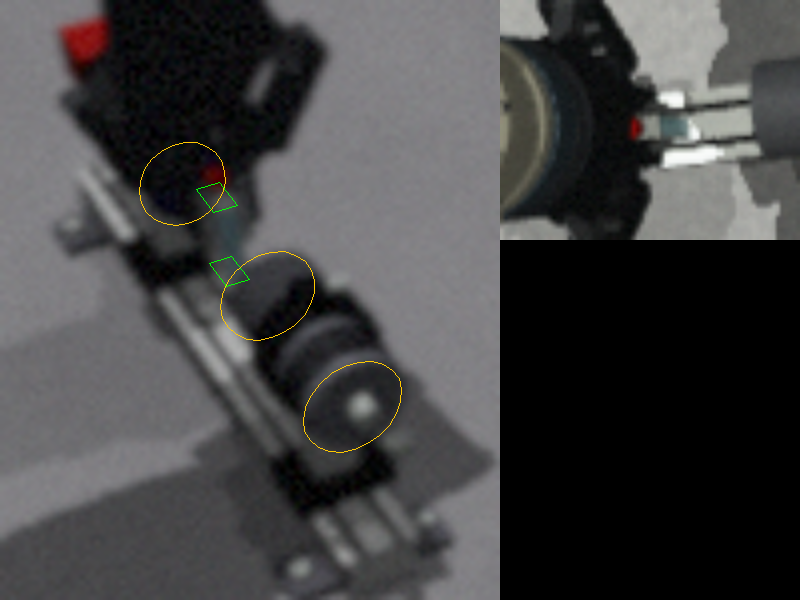

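The cell stands in the gap with its bluish window at (230,225) facing the backlight. In the top inset the stopper at (636,128) matches the model to within about 2 px. Trimming the height by 1.5 mm, settling, then handing in.

apply_moves(targets="0 0 -0.1 0 0 0 0;0 0 -0.15 0 0 0 0;0 0 -0.15 0 0 0 0;0 0 -0.15 0 0 0 0;0 0 -0.15 0 0 0 0;0 0 -0.15 0 0 0 0;0 0 -0.15 0 0 0 0;0 0 -0.15 0 0 0 0")

```text
clock: 13.3
eef_pos: [0.5233, 0.1928, 0.111]
orientation: [[-0.121, 0.993, 0.0], [0.993, 0.121, 0.0], [-0.0, 0.0, -1.0]]
force: [0.4, -0.5, 0.2]
opening: 0.0117
finger_force: 60.0
```

```bash
python3 -c "
from h import *
s=ctrl.observe();print(s['eef_pos'],s['force'],s['finger_force'],s['qd']);print(ctrl.hand_in())"
```

```text
[0.52330989 0.19276332 0.11100262] [ 0.37489818 -0.52633654  0.15605771] 59.9558687210083 [ 0.00159595 -0.00126864  0.00123965 -0.00016418 -0.00033799  0.00084068]
the job is handed in; nothing more can be done
None
```

I handed the job in at about 13.3 s with the red stopper pressed home (it stopped at 70.0 mm; peak reading 8.9 N) and the cell gripped by its frosted faces, held still on the optical axis to within about 1–2 mm by my measurements; the hand-in returned no verdict.

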